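# Brush out the vacuum pot and pump it down

### The job

Clean out the small hand-pumped vacuum pot and put it back under vacuum: swing its lid clear of the mouth, take the wide brush (the one that fills the pot) from the rack and scrub inside the pot with three full strokes, each down to the floor and back up to the mouth, then hang the brush back in its slot and let go of it. Swing the lid fully shut over the mouth again and only then work the pump lever through three full strokes, each pressed right down and let right back up. Do not work the pump while the lid is off, and leave the thin brush, the lens tube, the lens box and the mirror mount where they are.

Things in the scene. Friction and masses are not known exactly. Their poses are not given: they have to be found in the camera images.
- vacuum_unit: hand-pumped vacuum pot, fixed to the bench: grey base plate (135 mm along x, 205 mm along y, top 12 mm up) carrying an aluminium pot and, 105 mm to its +y side, a piston pump with a lever that points to -x. Origin on the bench under the line through pot and pump; pot axis at y = -50 mm, pump axis at y = +55 mm. z up.
- pot_floor (a point): centre of the pot's inner floor, 18.5 mm above the bench; the bore is 60 mm wide (pot outside 80 mm)
- pot_mouth (a point): centre of the pot's mouth, level with its rim, 104.5 mm above the bench: bore 86 mm deep
- lid (a joint): swing lid, a pale clear-plastic 88 mm disc 10 mm thick (top 118 mm above the bench) that turns flat about an upright pillar 62 mm behind (+x of) the pot axis. rad, 0 = shut over the mouth, grows anticlockwise seen from above (its grip moves from -x of the pillar toward -y and on), stop at 1.75; the mouth is clear from about 1.3. Stays where it is left (about 1.5 N at the grip).
- lid_grip (a point): on the lid's upright black grip pin (16 mm thick, from 118 to 148 mm above the bench, 92 mm from the pillar's axis): point on its axis 135 mm above the bench
- lid_pivot (a point): on the lid's turning axis, 135 mm above the bench; its axes turn with the lid, -x points at the grip pin
- pump_lever (a joint): pump lever, rad, 0 = up (rising 22 degrees toward its free end), grows as it is pressed down, 0.73 = right down; a spring brings it back up; 4 to 10 N at the grip. Its pivot is level, along the unit's y.
- lever_grip (a point): on the axis of the lever's black round grip (22 mm thick, 73 mm long), 150 mm from the pivot; 171 mm above the bench when up, 62 mm when right down
- lever_pivot (a point): on the lever's pivot, 115 mm above the bench
- brush_rack: dark steel rack, fixed, its front (own -x) turned to the robot's left: base 110 x 150 mm, top plate 5 mm thick, its upper face 150 mm above the bench, with two slots 18 mm wide open to the front (closed ends 46 mm behind the front edge) and a 6 mm upturned lip along the front edge, 43 mm in front of the origin. Two rods carry it at its back. Origin on the bench.
- slot_near (a point): seat of the slot nearer the robot, on the plate's upper face (36 mm behind the front edge); a hung brush's stem stands here, its collar on the plate
- slot_far (a point): the same for the slot farther from the robot; the slots are 90 mm apart along the rack's y
- wide_brush: wide bottle brush hanging head down by its collar in one of the slots: grey-white bristle head 54 mm wide (its soft bristles give, core 38 mm), 72 mm long; twisted wire stem 6 mm; black collar 34 mm wide, 5 mm thick, its underside 130 mm above the tip; above it a round wooden handle 19 mm thick from 135 to 217 mm. Origin at the lower end of the bristles, z along the stem to the handle. 90 g.
- wide_brush_tip (a point): lower end of the wide brush's bristles
- wide_brush_collar (a point): centre of the underside of the wide brush's collar
- wide_brush_grip (a point): on the handle's axis, 185 mm above the tip, where to grip it
- thin_brush: thin brush of the same make and length in the other slot, head 20 mm wide; to be left alone. Origin at its lower end.
- thin_brush_collar (a point): centre of the underside of the thin brush's collar
- lens_tube: black lens tube standing on the bench, 30 mm wide, 40 mm tall, origin under its centre; leave alone
- lens_box: round cream lens box, 41 mm wide, 20 mm tall, origin under its centre; leave alone
- mirror_mount: black mirror mount on a short post, 37 x 50 x 74 mm, origin under its centre; leave alone

How it is judged:
On the way, in this order (a step that is already met when the one before it is completed fails the run):
1. the wide brush's lower end is at the pot's floor (horizontal distance between wide_brush_tip and pot_floor below 0.03 m and z of wide_brush_tip in the frame of pot_floor below 0.015 m), for 0.05 s.
2. the wide brush's lower end has been drawn up to the pot's mouth (horizontal distance between wide_brush_tip and pot_floor below 0.03 m and z of wide_brush_tip in the frame of pot_floor above 0.055 m), for 0.05 s.
3. the wide brush's lower end is at the pot's floor (all of step 1), for 0.05 s.
4. the wide brush's lower end has been drawn up to the pot's mouth (all of step 2), for 0.05 s.
5. the wide brush's lower end is at the pot's floor (all of step 3), for 0.05 s.
6. with the wide brush hanging in its slot, let go, and the lid shut, the pump lever is pressed right down (value of joint lid below 0.06 rad and ((horizontal distance between wide_brush_collar and slot_near below 0.02 m and z of wide_brush_collar in the frame of slot_near between -0.005 and 0.005 m and angle between wide_brush's own z axis and vertical below 0.15 rad) or (horizontal distance between wide_brush_collar and slot_far below 0.02 m and z of wide_brush_collar in the frame of slot_far between -0.005 and 0.005 m and angle between wide_brush's own z axis and vertical below 0.15 rad)) and contact force between the fingers and wide_brush below 0.1 N and value of joint pump_lever above 0.64 rad), for 0.05 s.
7. the pump lever is back up, lid shut (value of joint lid below 0.06 rad and value of joint pump_lever below 0.08 rad), for 0.05 s.
8. with the wide brush hanging in its slot, let go, and the lid shut, the pump lever is pressed right down (all of step 6), for 0.05 s.
9. the pump lever is back up, lid shut (all of step 7), for 0.05 s.
10. with the wide brush hanging in its slot, let go, and the lid shut, the pump lever is pressed right down (all of step 8), for 0.05 s.
At the end, for the whole second after the job is handed in: The lid is shut over the pot's mouth (within 0.06 rad of its stop), the pump lever is up (within 0.08 rad), both brushes hang at rest in the rack's slots with the collar on the plate (within 20 mm of the seat, 5 mm in height, 0.15 rad of upright), and nothing else has been moved (all of step 9 and ((horizontal distance between wide_brush_collar and slot_near below 0.02 m and z of wide_brush_collar in the frame of slot_near between -0.005 and 0.005 m and angle between wide_brush's own z axis and vertical below 0.15 rad) or (horizontal distance between wide_brush_collar and slot_far below 0.02 m and z of wide_brush_collar in the frame of slot_far between -0.005 and 0.005 m and angle between wide_brush's own z axis and vertical below 0.15 rad)) and ((horizontal distance between thin_brush_collar and slot_near below 0.02 m and z of thin_brush_collar in the frame of slot_near between -0.005 and 0.005 m and angle between thin_brush's own z axis and vertical below 0.15 rad) or (horizontal distance between thin_brush_collar and slot_far below 0.02 m and z of thin_brush_collar in the frame of slot_far between -0.005 and 0.005 m and angle between thin_brush's own z axis and vertical below 0.15 rad)) and contact force between the fingers and wide_brush below 0.1 N and linear speed of wide_brush below 0.03 m/s); the robot touches nothing.
It fails at once if the pump is worked while the lid is not shut (value of joint pump_lever above 0.3 rad and value of joint lid above 0.15 rad).
It fails at once if the thin brush is taken from its slot (distance of thin_brush_collar from where it was at the start of the episode above 0.025 m).
It fails at once if the lens tube is displaced or tipped (distance of lens_tube from where it was at the start of the episode above 0.03 m or angle between lens_tube's own z axis and vertical above 0.3 rad).
It fails at once if the lens box is displaced or tipped (distance of lens_box from where it was at the start of the episode above 0.03 m or angle between lens_box's own z axis and vertical above 0.3 rad).
It fails at once if the mirror mount is displaced or tipped (distance of mirror_mount from where it was at the start of the episode above 0.03 m or angle between mirror_mount's own z axis and vertical above 0.3 rad).
It also fails if it takes over 70 s, if anything falls off the work surface, if the arm or the gripper's body presses on something with over 40 N, if the wrist force passes 120 N, or if a joint passes its speed limit or range.

### The arm

A 6-joint arm with a two-finger parallel gripper is mounted at the origin on the work surface; the furniture and walls round the work are solid. World frame = base frame: x ahead of the robot, y to its left, z up, the work surface at z = 0. Lengths are in m, angles in rad, forces in N, time in s.
With the tool pointing down it reaches from about 0.35 to 0.975 m from the base axis. Payload 4.9 kg.
Tool frame: the origin (TCP) lies midway between the tips of the shut fingers; the grasp point (between the pads) lies 19 mm behind it; z points along the fingers, y is the line along which they close (so a half turn about z gives the same grasp; the last joint's range is limited). The gripper opens to 85 mm and grips with 20 to 120 N. Pads are 22 mm wide; open, the fingers measure 114 mm over their backs; the gripper's body (76 mm by 85 mm) begins 54 mm behind the grasp point. The pads swing forward as they close: fully open they stand 13 mm farther back than shut.
Start: joints at [-1.442, 0.053, 1.613, -0, 1.476, -0.119], TCP at [0.153, -0.606, 0.231] pointing down, gripper open.
Joint ranges: [-3.01, 3.01], [-1.01, 2.22], [0.06, 2.58], [-1.02, 4.17], [0.09, 2.62], [-3.14, 3.14]. Speed limits (rad/s): [2.57, 2.57, 3.14, 3.14, 3.14, 3.14].

### API

Orientations are given as a unit quaternion [w, x, y, z].
In Python, from workcell import robot gives the robot as it stands. The module is installed in compiled form; this text tells all that it offers.
- The arm moves only by the tool servo_tool, never from a script. Its arguments are lists of equal length, an entry for each row: "jaw": the finger opening in m, from 0 to 0.0854; "delta_pos": the shift along the tool's x, y, z in m, a list of three; "spin": the turn about the tool's z in rad. A call has 1 to 8 rows; each row shifts and turns the commanded pose from where the row before left it, along the tool's axes as they then stand; what a row does not reach is not made up. A row lasts 1/12 s, in which the tool goes at most 41.7 mm and 7.16 degrees, less where a joint would pass 70% of its speed; a pose out of reach is approached as far as the arm can. A call with a gripper value outside its range is refused whole. The fingers move at their own pace and stop on an object; "squeeze" is the grip in N (left out, the last holds). Time passes only in rows, so rows that do not move let the fingers close. It gives the time, the measured TCP pose, the force, the opening and the grip force at its end, in the units of the state.
- robot.sense(): the state, without advancing time (a new reading comes with each control period).
- robot.capture(name): name is "scene" or "top" or "wrist"; returns the picture (420x560x3 uint8, blue, green, red); there is no depth.
- robot.get_calibration(name): a dict with "mtx" (3x3 intrinsics, pixels), "k1" (the pictures are not rectified: a ray, as slopes to the right and down, at radius r is drawn at 1 + k1 r^2 times it, then the intrinsics apply), "pose" (4x4, takes a point from camera to world coordinates). Camera axes: x right, y down, z forward; pixel columns grow to the right and rows downward; lengths in m; the calibration is good to about 2 mm. A picture is of the moment at which its call begins: read the wrist's pose just before it. get_calibration takes no time and is no camera call; for the wrist camera it gives the pose at the moment of the call.
- robot.finish_job(): hands the job in; it is judged then, once.
Trained networks look in the newest picture that a camera, given by its name, has taken for a name from the list of things; names that differ only in an ending like _2 or _b are one class to them, and where a whole thing is asked for, a point or a joint stands for the part that bears it (a point fixed in the world has none). Each returns a list of dicts, best first, with "p" (0 to 1); they miss things now and then, are a little off and sometimes report something else, mostly with a low value. They report only what shows in the picture. A call takes as long as a camera call.
- robot.search_frame(camera, thing): "centre" ([x, y, z] in m, in the coordinates of the camera as it stood for that picture, good to about 4 mm: the middle of the surface that is visible of it).
The state is a dict: "time_s": time; "joint_pos": joint angles; "joint_vel": joint speeds; "joint_torque": joint torques, N m; "tcp_pos": TCP position; "ee_rot": TCP orientation; "ft_force": force on the tool from outside, world axes, zero at the start; "ft_torque": the same for the moment, N m; "opening": finger opening in m; "finger_force": force on a finger pad.
Only numpy, scipy, OpenCV 4.12 (cv2) and the standard library are available. Lean on these libraries where they do the work, as an engineer would, in place of code of your own. Each camera call takes 0.05 s, during which the arm holds its last target. There are 200 camera calls.

## Working session

There is one attempt and no reset: what is moved stays moved. The work goes in short steps, Python scripts to look and compute and a tool call to move; the robot and the scene stay as the last step left them, time stands still between calls to the robot, and variables do not carry over. Pictures are saved under pics/ and viewed, at most 10 in all, crops included, and the job is handed in when it is done.

Besides the shell and the picture viewer there is one more tool, called by a JSON object that holds its "method" and its "body", one argument or row to a line. servo_tool: Moves the arm, as the interface text tells. Its arguments: {"type":"object","properties":{"jaw":{"type":"array"},"delta_pos":{"type":"array"},"spin":{"type":"array"},"squeeze":{"type":"number"}},"required":["jaw","delta_pos","spin"]}

```bash
mkdir -p pics; cat > h.py <<'E'
import numpy as np, cv2
from workcell import robot
np.set_printoptions(precision=4,suppress=True)
def find(cam,things):
    P=np.array(robot.get_calibration(cam)["pose"])
    for t in things:
        for d in robot.search_frame(cam,t)[:2]:
            c=P@np.r_[d["centre"],1]; print(cam,t,round(d["p"],2),c[:3])
def pix(cam,p):
    C=robot.get_calibration(cam);P=np.linalg.inv(np.array(C["pose"]));q=P[:3,:3]@p+P[:3,3];s=q[:2]/q[2]
    s=s*(1+C["k1"]*(s@s));K=np.array(C["mtx"]);return K[:2,:2]@s+K[:2,2]
def ray(cam,uv,z):
    C=robot.get_calibration(cam);P=np.array(C["pose"]);K=np.array(C["mtx"])
    d=np.linalg.solve(K,np.r_[uv,1])[:2];s=d.copy()
    for _ in range(20): s=d/(1+C["k1"]*(s@s))
    r=P[:3,:3]@np.r_[s,1];o=P[:3,3];return o+r*(z-o[2])/r[2]
E
python3 - <<'E'
from h import *
s=robot.sense();print(s["time_s"],s["tcp_pos"],s["ee_rot"])
T=["vacuum_unit","lid","lid_grip","pump_lever","lever_grip","brush_rack","wide_brush","wide_brush_grip","thin_brush","lens_tube","lens_box","mirror_mount"]
for c in ["scene","top"]:
    im=robot.capture(c);cv2.imwrite(f"pics/{c}0.png",im);find(c,T)
    print(robot.get_calibration(c)["pose"])
E
```

```text
0.0 [ 0.1532 -0.6053  0.2301] [-0.001   0.9923  0.1236 -0.    ]
scene vacuum_unit 0.68 [0.5327 0.1656 0.0589]
scene lid 0.65 [0.5525 0.1017 0.1191]
scene lid_grip 0.83 [0.553  0.1023 0.112 ]
scene pump_lever 0.68 [0.5031 0.2106 0.1669]
scene lever_grip 0.6 [0.497  0.2148 0.1611]
scene brush_rack 0.64 [ 0.4986 -0.196   0.0684]
scene wide_brush 0.68 [ 0.443  -0.1793  0.0871]
scene wide_brush_grip 0.74 [ 0.4425 -0.1781  0.0891]
scene thin_brush 0.9 [ 0.53   -0.1897  0.1644]
scene lens_tube 0.8 [0.3752 0.1864 0.0229]
scene lens_tube 0.68 [ 0.5331 -0.1929  0.1639]
scene lens_box 0.52 [0.4096 0.2962 0.0202]
scene lens_box 0.49 [ 0.4942 -0.1984  0.0676]
[[-0.7077 -0.4812  0.5174 -0.0811]
 [-0.7064  0.4988 -0.5023  0.5848]
 [-0.0164 -0.7209 -0.6928  0.9172]
 [ 0.      0.      0.      1.    ]]
top vacuum_unit 0.82 [0.5508 0.1575 0.0272]
top vacuum_unit 0.75 [ 0.4457 -0.1792  0.1567]
top lid 0.71 [0.5612 0.0951 0.1166]
top lid_grip 0.59 [0.5624 0.0972 0.1181]
top pump_lever 0.77 [0.5098 0.2069 0.1634]
top lever_grip 0.69 [0.5163 0.2028 0.1657]
top brush_rack 0.86 [ 0.4861 -0.1792  0.1526]
top wide_brush 0.72 [0.5126 0.2052 0.1657]
top wide_brush 0.58 [ 0.4451 -0.1791  0.1568]
top wide_brush_grip 0.68 [ 0.4475 -0.1817  0.1554]
top thin_brush 0.29 [0.5103 0.2043 0.1661]
top lens_tube 0.31 [0.5565 0.0961 0.1218]
top lens_box 0.33 [ 0.4452 -0.1797  0.1564]
top mirror_mount 0.76 [ 0.3381 -0.1722  0.0717]
[[ 0.0012 -0.9867  0.1627  0.2597]
 [-0.9999 -0.0028 -0.0097  0.0578]
 [ 0.01   -0.1627 -0.9866  1.5104]
 [ 0.      0.      0.      1.    ]]
```

View pics/scene0.png

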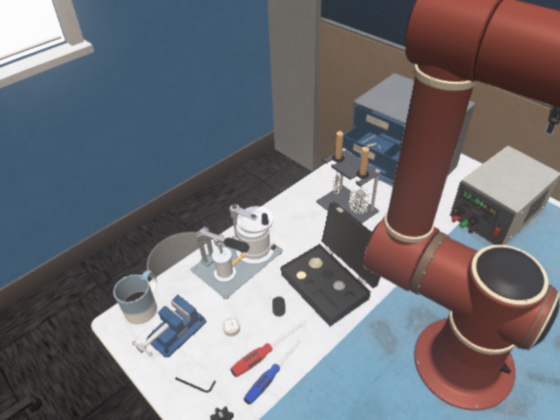

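View pics/top0.png

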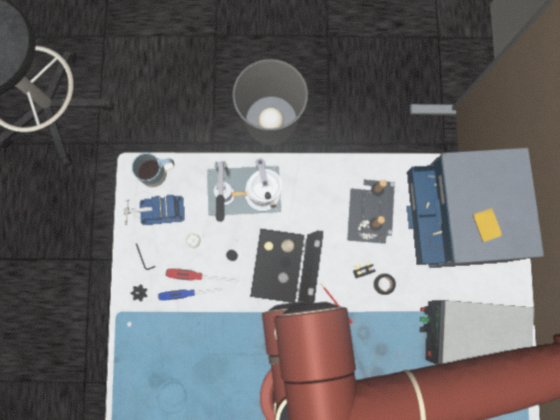

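The scene view shows the pot and lid near (255,225), the lever grip near (235,243), and the rack with its brushes near (350,165). In the top view the rack is near (372,210), with the wide brush in the nearer slot around (378,222). The pot is near (265,188), the lever grip at (220,208), and the open case's standing lid at (312,265).

```bash
python3 - <<'E'
from h import *
a=cv2.imread("pics/top0.png")[150:250,205:400];a=cv2.resize(a,None,fx=4,fy=4,interpolation=3);cv2.imwrite("pics/topc.png",a)
b=cv2.imread("pics/scene0.png")[125:275,190:390];b=cv2.resize(b,None,fx=4,fy=4,interpolation=3);cv2.imwrite("pics/scenec.png",b)
E
```

```text
(no output)
```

View pics/topc.png

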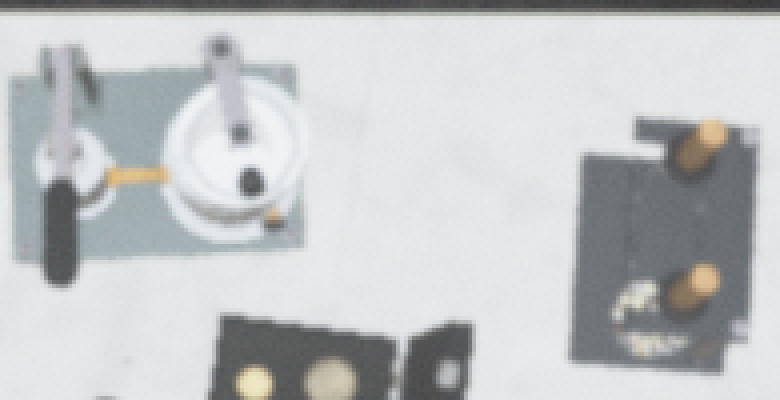

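View pics/scenec.png

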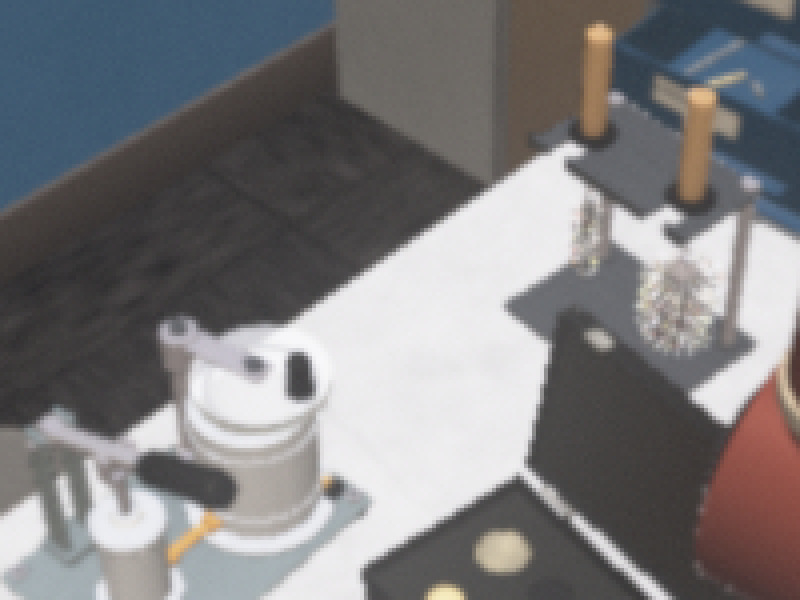

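The top crop shows the handle tops at (705,278) and (712,130), the lid pin at (252,180), the pillar at (221,47) and the plate corners at (10,78), (298,65), (305,245) and (13,262). The scene crop shows the wide brush in the nearer slot, with its handle top at (702,95) and collar at (690,195).

```bash
python3 - <<'E'
from h import *
t=lambda u,v,z:ray("top",[205+u/4-.375,150+v/4-.375],z)
s=lambda u,v,z:ray("scene",[190+u/4-.375,125+v/4-.375],z)
for n,f,u,v,z in [("wide top",t,705,278,.237),("wide top",s,702,95,.237),("wide collar",s,691,197,.152),("thin top",t,712,130,.237),("thin top",s,599,30,.237),("thincollar",s,592,132,.152),
 ("pin top",t,252,172,.148),("pin top",s,299,356,.148),("pillar",t,221,47,.135),("pillar",s,180,327,.135),("lever end near",t,61,280,.175),("lever end far",t,62,185,.155),("piv",t,64,50,.12),
 ("c1",t,10,78,.012),("c2",t,298,65,.012),("c3",t,305,245,.012),("c4",t,13,262,.012),("rb1",t,583,153,.005),("rb2",t,570,360,.005),("rb3",t,722,372,.005),("rackposts",t,750,135,.15),("rackposts",t,740,327,.15),("plate rightbottom",t,722,345,.15),("case lid",t,470,323,.1),("case lid s",s,560,308,.1)]: print(n,f(u,v,z))
print(robot.sense()["joint_pos"])
E
```

```text
wide top [ 0.4482 -0.1873  0.237 ]
wide top [ 0.4427 -0.1831  0.237 ]
wide collar [ 0.445  -0.1873  0.152 ]
thin top [ 0.5382 -0.1941  0.237 ]
thin top [ 0.5334 -0.1922  0.237 ]
thincollar [ 0.5357 -0.1948  0.152 ]
pin top [0.5291 0.0841 0.148 ]
pin top [0.5229 0.0854 0.148 ]
pillar [0.6146 0.1051 0.135 ]
pillar [0.6046 0.1107 0.135 ]
lever end near [0.455  0.2018 0.175 ]
lever end far [0.5189 0.2046 0.155 ]
piv [0.6161 0.209  0.12  ]
c1 [0.6233 0.2586 0.012 ]
c2 [0.6334 0.0546 0.012 ]
c3 [0.5041 0.0494 0.012 ]
c4 [0.4915 0.2532 0.012 ]
rb1 [ 0.5719 -0.1476  0.005 ]
rb2 [ 0.4245 -0.1357  0.005 ]
rb3 [ 0.4162 -0.2421  0.005 ]
rackposts [ 0.5541 -0.2358  0.15  ]
rackposts [ 0.4297 -0.2255  0.15  ]
plate rightbottom [ 0.4182 -0.2137  0.15  ]
case lid [ 0.4383 -0.0582  0.1   ]
case lid s [ 0.4716 -0.093   0.1   ]
[-1.442   0.0527  1.6129 -0.      1.476  -0.119 ]
```

{"method": "servo_tool", "body": {
  "jaw": [0.085, 0.085, 0.085, 0.085, 0.085, 0.085],
  "delta_pos": [
    [0, 0, -0.036],
    [0, 0, -0.036],
    [0, 0, -0.036],
    [0, 0, -0.036],
    [0, 0, -0.036],
    [0, 0, -0.02]
  ],
  "spin": [0.0496, 0.0496, 0.0496, 0.0496, 0.0496, 0]
}}

```text
time_s: 1.8
tcp_pos: [0.1534, -0.6064, 0.4371]
ee_rot: [0.003, 1.0, -0.001, 0.0]
ft_force: [-0.2, -0.1, 1.3]
opening: 0.0849
finger_force: 0.0
```

{"method": "servo_tool", "body": {
  "jaw": [0.085, 0.085, 0.085, 0.085, 0.085, 0.085, 0.085, 0.085],
  "delta_pos": [
    [0.017, -0.031, 0],
    [0.017, -0.031, 0],
    [0.017, -0.031, 0],
    [0.017, -0.031, 0],
    [0.017, -0.031, 0],
    [0.017, -0.031, 0],
    [0.017, -0.031, 0],
    [0.017, -0.031, 0]
  ],
  "spin": [0, 0, 0, 0, 0, 0, 0, 0]
}}

```text
time_s: 2.47
tcp_pos: [0.2897, -0.3563, 0.4314]
ee_rot: [0.0, 1.0, -0.0, 0.0]
ft_force: [0.8, 0.4, -0.1]
opening: 0.0853
finger_force: 0.0
```

{"method": "servo_tool", "body": {
  "jaw": [0.085, 0.085, 0.085, 0.085, 0.085, 0.085],
  "delta_pos": [
    [0.016, -0.028, 0],
    [0.016, -0.028, 0],
    [0.016, -0.028, 0],
    [0.016, -0.028, 0],
    [0.016, -0.028, 0],
    [0, 0, 0]
  ],
  "spin": [0, 0, 0, 0, 0, 0]
}}

```text
time_s: 2.97
tcp_pos: [0.3711, -0.2141, 0.432]
ee_rot: [-0.0, 1.0, 0.003, 0.001]
ft_force: [0.2, -1.0, -0.0]
opening: 0.0849
finger_force: 0.0
```

```bash
python3 - <<'E'
from h import *
s=robot.sense();print(s["time_s"],s["tcp_pos"],s["ee_rot"],s["joint_pos"])
c="wrist";im=robot.capture(c);cv2.imwrite("pics/w1.png",im)
find(c,["wide_brush","wide_brush_grip","thin_brush","brush_rack"])
P=robot.get_calibration(c)["pose"];print(P)
E
```

```text
2.9667 [ 0.3711 -0.2141  0.432 ] [-0.0004  1.      0.0033  0.0011] [-0.6987 -0.4594  1.7261  0.002   1.8737  0.8662]
wrist wide_brush 0.77 [ 0.4477 -0.1965  0.1565]
wrist wide_brush_grip 0.74 [ 0.4468 -0.1941  0.163 ]
wrist wide_brush_grip 0.49 [0.5503 0.0964 0.0598]
wrist thin_brush 0.89 [ 0.5344 -0.1988  0.1944]
wrist brush_rack 0.81 [ 0.493  -0.2053  0.1493]
[[-0.0012 -0.9459 -0.3244  0.4528]
 [-1.      0.0012  0.0003 -0.2191]
 [ 0.0001  0.3244 -0.9459  0.5738]
 [ 0.      0.      0.      1.    ]]
```

View pics/w1.png

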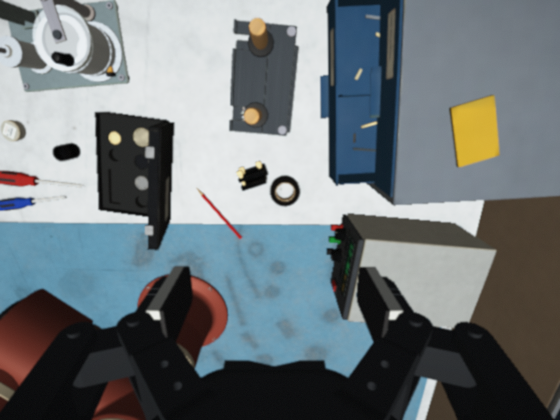

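The wrist view shows the brush handles end-on at about (250,116) and (258,28), and the lid pin at (63,59). The cabinet is well to the right of the rack.

{"method": "servo_tool", "body": {
  "jaw": [0.085, 0.085, 0.085, 0.085, 0.085, 0.085, 0.085, 0.085],
  "delta_pos": [
    [0.011, -0.039, 0],
    [0.011, -0.039, 0],
    [0.011, -0.039, 0],
    [0.011, -0.039, 0],
    [0.011, -0.039, 0],
    [0.011, -0.039, 0],
    [0.011, -0.039, 0],
    [0.011, -0.039, 0.01]
  ],
  "spin": [0, 0, 0, 0, 0, 0, 0, 0]
}}

```text
time_s: 3.88
tcp_pos: [0.4584, 0.0947, 0.4234]
ee_rot: [0.0, 1.0, -0.001, 0.002]
ft_force: [0.2, -0.7, -0.0]
opening: 0.0849
finger_force: 0.0
```

{"method": "servo_tool", "body": {
  "jaw": [0.05, 0.05, 0.05, 0.05, 0.05],
  "delta_pos": [
    [0, 0, 0.03],
    [0, 0, 0.03],
    [0, 0, 0.02],
    [0, 0, 0],
    [0, 0, 0]
  ],
  "spin": [0, 0, 0, 0, 0]
}}

```text
time_s: 4.3
tcp_pos: [0.4572, 0.093, 0.3403]
ee_rot: [0.0, 1.0, -0.001, -0.001]
ft_force: [-0.6, 1.0, 0.7]
opening: 0.0499
finger_force: 0.0
```

```bash
python3 - <<'E'
from h import *
c="wrist"
s=robot.sense();print(s["time_s"],s["tcp_pos"],s["ee_rot"],s["joint_pos"])
im=robot.capture(c);cv2.imwrite("pics/w2.png",im)
find(c,["lid","lid_grip","lever_grip","vacuum_unit"])
P=robot.get_calibration(c);print(P["pose"])
cv2.imwrite("pics/w2c.png",cv2.resize(im[0:250,70:470],None,fx=2,fy=2,interpolation=3))
E
```

```text
4.3 [0.4572 0.093  0.3403] [ 0.0001  1.     -0.0011 -0.0013] [ 0.041  -0.374   1.8137 -0.0001  1.7046  1.6139]
wrist lid 0.87 [0.5639 0.1017 0.1189]
wrist lever_grip 0.96 [0.5188 0.2069 0.1629]
wrist vacuum_unit 0.85 [0.5615 0.1644 0.1172]
[[-0.0008 -0.9472 -0.3207  0.5415]
 [-1.      0.0006  0.0004  0.0932]
 [-0.0002  0.3207 -0.9472  0.4865]
 [ 0.      0.      0.      1.    ]]
```

View pics/w2c.png

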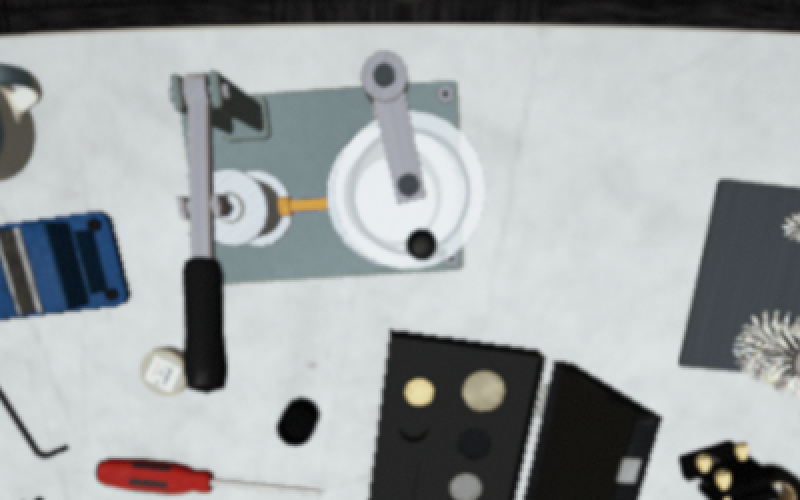

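The crop shows the pillar top at (384,75), the pin top at (422,243), the disc centre at about (407,189), the lever grip from (204,262) to (207,388), the pump rod at (232,207), and plate corners at (457,83) and (463,268).

```bash
python3 - <<'E'
from h import *
w=lambda u,v,z:ray("wrist",[70+u/2-.25,v/2-.25],z)
for n,u,v,z in [("pillar",384,75,.13),("pillar hi",384,75,.14),("pin",422,243,.148),("disc",407,189,.118),("disc L",328,190,.113),("disc R",485,190,.113),("lev far",204,262,.165),("lev near",207,388,.185),("levpiv",197,80,.12),("c2",457,83,.012),("c3",463,268,.012),("lensbox",165,370,.02),("tube",300,415,.04)]: print(n,w(u,v,z))
E
```

```text
pillar [0.6169 0.1066 0.13  ]
pillar hi [0.6147 0.1062 0.14  ]
pin [0.5289 0.0859 0.148 ]
disc [0.5586 0.0943 0.118 ]
disc L [0.5584 0.1414 0.113 ]
disc R [0.5583 0.0478 0.113 ]
lev far [0.5204 0.2025 0.165 ]
lev near [0.4562 0.2011 0.185 ]
levpiv [0.6177 0.2121 0.12  ]
c2 [0.6365 0.0583 0.012 ]
c3 [0.5049 0.0507 0.012 ]
lensbox [0.425  0.2935 0.02  ]
tube [0.3926 0.1804 0.04  ]
```

{"method": "servo_tool", "body": {
  "jaw": [0.05, 0.05, 0.05, 0.05, 0.05, 0.05, 0.05],
  "delta_pos": [
    [0.0235, 0.0025, 0.02],
    [0.0235, 0.0025, 0.03],
    [0.0235, 0.0025, 0.03],
    [0, 0, 0.03],
    [0, 0, 0.03],
    [0, 0, 0.02],
    [0, 0, 0]
  ],
  "spin": [0, 0, 0, -0.119, -0.118, 0, 0]
}}

```text
time_s: 5.13
tcp_pos: [0.5254, 0.0862, 0.1765]
ee_rot: [-0.0, 0.993, 0.118, -0.004]
ft_force: [-1.0, 0.5, -0.4]
opening: 0.0499
finger_force: 0.0
```

```bash
python3 - <<'E'
from h import *
from scipy.spatial.transform import Rotation as R
c="wrist"
s=robot.sense();q=s["ee_rot"];M=R.from_quat([q[1],q[2],q[3],q[0]]).as_matrix();print(s["tcp_pos"],M,robot.sense()["ft_force"])
im=robot.capture(c)
find(c,["lid_grip","lid"])
p=np.array([.528,.0855,.148]);t=np.array(s["tcp_pos"]);print("pin in tool",M.T@(p-t),pix(c,p))
cv2.imwrite("pics/w3.png",im)
E
```

```text
[0.5254 0.0862 0.1765] [[ 0.9722  0.2341 -0.0084]
 [ 0.2341 -0.9722 -0.0002]
 [-0.0082 -0.0018 -1.    ]] [-0.9949  0.5449 -0.3745]
wrist lid_grip 0.55 [0.5625 0.0986 0.119 ]
wrist lid 0.56 [0.5611 0.0994 0.1162]
pin in tool [0.0026 0.0013 0.0285] [274.5622 242.8191]
```

View pics/w3.png

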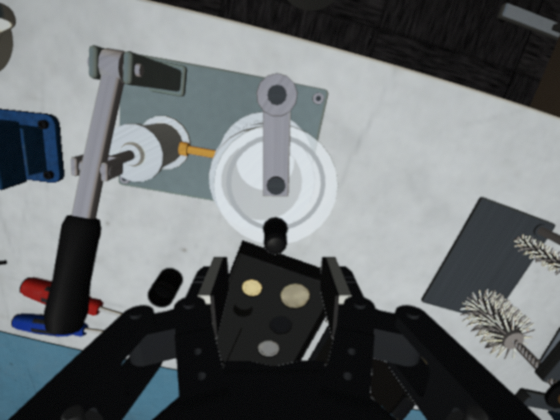

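The wrist view shows the pin's top at (275,242), between the fingers and where predicted. The grip can go down.

{"method": "servo_tool", "body": {
  "jaw": [0.05, 0.05, 0.03, 0.028, 0.028],
  "delta_pos": [
    [0.0025, 0.001, 0.025],
    [0, 0, 0.027],
    [0, 0, 0],
    [0, 0, 0],
    [0, 0, 0]
  ],
  "spin": [0, 0, 0, 0, 0]
}}

```text
time_s: 5.7
tcp_pos: [0.5322, 0.0861, 0.1323]
ee_rot: [0.0, 0.993, 0.118, 0.002]
ft_force: [-0.3, -0.3, 0.1]
opening: 0.0282
finger_force: 0.0
```

{"method": "servo_tool", "body": {
  "jaw": [0.028, 0.028, 0.028, 0.028, 0.028, 0.028],
  "delta_pos": [
    [0.0006, 0.0108, 0],
    [0.0006, 0.0108, 0],
    [0.0006, 0.0108, 0],
    [0.0006, 0.0108, 0],
    [0.0006, 0.0108, 0],
    [0.0006, 0.0108, 0]
  ],
  "spin": [-0.118, -0.118, -0.118, -0.118, -0.118, -0.118]
}}

```text
time_s: 6.2
tcp_pos: [0.5676, 0.0333, 0.1326]
ee_rot: [0.0, 0.889, 0.458, 0.002]
ft_force: [-1.4, 2.2, 0.1]
opening: 0.028
finger_force: 1.0
```

{"method": "servo_tool", "body": {
  "jaw": [0.028, 0.028, 0.028, 0.028, 0.028, 0.028, 0.028],
  "delta_pos": [
    [0.0006, 0.0108, 0],
    [0.0006, 0.0108, 0],
    [0.0006, 0.0108, 0],
    [0.0006, 0.0108, 0],
    [0.0006, 0.0108, 0],
    [0.0006, 0.0108, 0],
    [0, 0, 0]
  ],
  "spin": [-0.118, -0.118, -0.118, -0.118, -0.118, -0.118, 0]
}}

```text
time_s: 6.78
tcp_pos: [0.6298, 0.0157, 0.1326]
ee_rot: [0.002, 0.677, 0.736, 0.002]
ft_force: [0.6, -1.1, 0.3]
opening: 0.028
finger_force: 0.0
```

```bash
python3 - <<'E'
from h import *
c="wrist"
s=robot.sense();print(s["time_s"],s["tcp_pos"],s["ee_rot"],s["ft_force"],s["joint_pos"])
im=robot.capture("top");find("top",["lid","lid_grip"])
im=robot.capture(c);find(c,["lid","lid_grip"])
E
```

```text
6.7833 [0.6298 0.0157 0.1326] [0.002  0.6769 0.7361 0.0016] [ 0.5521 -1.0911  0.2678] [-0.0932  0.1387  1.6903  0.0001  1.3074 -0.177 ]
top lid 0.55 [0.6257 0.0956 0.1227]
top lid_grip 0.47 [0.6276 0.0954 0.1173]
top lid_grip 0.24 [ 0.5359 -0.1931  0.1842]
wrist lid 0.68 [0.6193 0.0563 0.1124]
wrist lid_grip 0.69 [0.6177 0.0569 0.115 ]
```

{"method": "servo_tool", "body": {
  "jaw": [0.028, 0.04, 0.06, 0.06, 0.06],
  "delta_pos": [
    [0, 0, -0.035],
    [0, 0, -0.04],
    [0, 0, -0.04],
    [0, 0, -0.04],
    [0, 0, -0.04]
  ],
  "spin": [0, 0, 0.083, 0, 0]
}}

```text
time_s: 7.5
tcp_pos: [0.6263, 0.0159, 0.3265]
ee_rot: [0.0, 0.708, 0.706, 0.0]
ft_force: [0.5, 0.3, 0.2]
opening: 0.0598
finger_force: 0.0
```

{"method": "servo_tool", "body": {
  "jaw": [0.06, 0.06, 0.06, 0.06, 0.06, 0.06, 0.06, 0.06],
  "delta_pos": [
    [-0.0258, -0.023, 0],
    [-0.0258, -0.023, 0],
    [-0.0258, -0.023, 0],
    [-0.0258, -0.023, 0],
    [-0.0258, -0.023, 0],
    [-0.0258, -0.023, 0],
    [-0.0258, -0.023, 0],
    [-0.0258, -0.023, 0]
  ],
  "spin": [0, 0, 0, 0, 0, 0, 0, 0]
}}

```text
time_s: 8.17
tcp_pos: [0.4412, -0.191, 0.3244]
ee_rot: [0.0, 0.708, 0.707, 0.0]
ft_force: [-0.4, -0.5, -0.0]
opening: 0.0604
finger_force: 0.0
```

{"method": "servo_tool", "body": {
  "jaw": [0.06],
  "delta_pos": [
    [0, 0, 0]
  ],
  "spin": [0]
}}

```text
time_s: 8.25
tcp_pos: [0.4397, -0.1936, 0.3246]
ee_rot: [0.001, 0.71, 0.704, -0.001]
ft_force: [0.3, 1.2, -0.1]
opening: 0.0597
finger_force: 0.0
```

```bash
python3 - <<'E'
from h import *
c="wrist"
s=robot.sense();print(s["time_s"],s["tcp_pos"],s["ee_rot"],s["joint_pos"])
im=robot.capture(c);cv2.imwrite("pics/w4.png",im)
find(c,["wide_brush","wide_brush_grip","thin_brush"])
for p in [(.446,-.190,.237),(.446,-.190,.152),(.536,-.195,.237)]: print(p,pix(c,np.array(p)))
find("top",["lid"])
E
```

```text
8.25 [ 0.4397 -0.1936  0.3246] [ 0.0007  0.7099  0.7043 -0.0011] [-0.5685 -0.3391  1.8125 -0.0024  1.6673 -0.5608]
wrist wide_brush 0.87 [ 0.4478 -0.1818  0.1565]
wrist wide_brush_grip 0.79 [ 0.4499 -0.1754  0.1618]
wrist thin_brush 0.6 [ 0.5377 -0.1892  0.1975]
(0.446, -0.19, 0.237) [277.4653 213.9135]
(0.446, -0.19, 0.152) [276.5673 187.6289]
(0.536, -0.195, 0.237) [384.259  219.3603]
top lid 0.55 [0.6257 0.0956 0.1227]
```

View pics/w4.png

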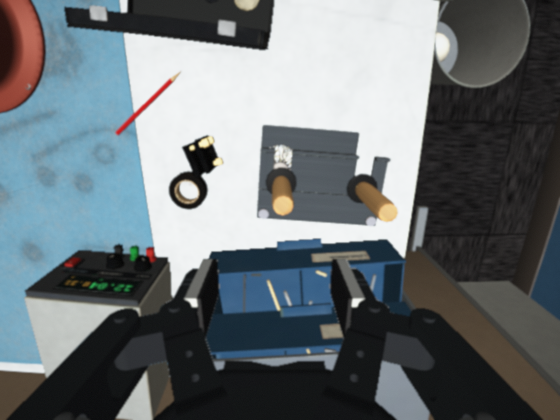

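The wrist view shows the wide handle's top at (284,204), 6 px right of and 10 px above my prediction, and the thin one at (388,209). I place the wide brush at about (0.448,-0.184).

{"method": "servo_tool", "body": {
  "jaw": [0.06, 0.06, 0.06, 0.06, 0.06, 0.06, 0.06],
  "delta_pos": [
    [0.0096, 0.0083, 0],
    [0, 0, 0.03],
    [0, 0, 0.03],
    [0, 0, 0.03],
    [0, 0, 0.03],
    [0, 0, 0.0185],
    [0, 0, 0]
  ],
  "spin": [0, 0, 0, 0, 0, 0, 0]
}}

```text
time_s: 9.08
tcp_pos: [0.4489, -0.178, 0.1801]
ee_rot: [-0.005, 0.707, 0.707, -0.001]
ft_force: [0.1, -0.2, 0.7]
opening: 0.0598
finger_force: 0.0
```

{"method": "servo_tool", "body": {
  "jaw": [0.01, 0.01, 0.01, 0.01, 0.01, 0.01],
  "delta_pos": [
    [0, 0, 0],
    [0, 0, 0],
    [0, 0, 0],
    [0, 0, 0],
    [0, 0, 0],
    [0, 0, 0]
  ],
  "spin": [0, 0, 0, 0, 0, 0],
  "squeeze": 50
}}

```text
time_s: 9.58
tcp_pos: [0.4523, -0.1813, 0.1882]
ee_rot: [0.002, 0.707, 0.707, 0.001]
ft_force: [0.5, 0.5, 4.9]
opening: 0.0174
finger_force: 49.7
```

{"method": "servo_tool", "body": {
  "jaw": [0.01, 0.01, 0.01, 0.01, 0.01, 0.01],
  "delta_pos": [
    [0, 0, -0.012],
    [0, 0, -0.012],
    [0.022, 0, 0],
    [0.022, 0, 0],
    [0.022, 0, 0],
    [0.022, 0, 0]
  ],
  "spin": [0, 0, 0, 0, 0, 0]
}}

```text
time_s: 10.08
tcp_pos: [0.4512, -0.0922, 0.2109]
ee_rot: [0.0, 0.708, 0.706, 0.0]
ft_force: [0.1, -0.2, -1.2]
opening: 0.0176
finger_force: 49.1
```

{"method": "servo_tool", "body": {
  "jaw": [0.01, 0.01, 0.01, 0.01, 0.01, 0.01],
  "delta_pos": [
    [0, 0, -0.035],
    [0, 0, -0.04],
    [0, 0, -0.04],
    [0, 0, -0.04],
    [0, 0, -0.02],
    [0, 0, 0]
  ],
  "spin": [0, 0, 0, 0, 0, 0]
}}

```text
time_s: 10.58
tcp_pos: [0.4526, -0.0934, 0.393]
ee_rot: [0.006, 0.707, 0.707, 0.002]
ft_force: [0.6, 0.3, -0.5]
opening: 0.0178
finger_force: 49.3
```

```bash
python3 - <<'E'
from h import *
s=robot.sense();print(s["time_s"],s["tcp_pos"],s["ee_rot"],s["ft_force"])
a=robot.capture("scene");b=robot.capture("wrist");robot.capture("top");robot.capture("scene")
find("scene",["wide_brush","wide_brush_tip","lid","thin_brush"]);find("wrist",["wide_brush","thin_brush"]);find("top",["lid","wide_brush"])
for i in range(4): print(robot.sense()["tcp_pos"]); robot.capture("top")
u,v=pix("scene",np.array(s["tcp_pos"]));print(u,v)
cv2.imwrite("pics/s5.png",np.hstack([cv2.resize(a[60:270,190:450],None,fx=1.9,fy=1.9,interpolation=3)[:399,:400],cv2.resize(b,None,fx=.7,fy=.7)[:294].copy() if 0 else cv2.resize(b,(400,399))]))
E
```

```text
10.5833 [ 0.4526 -0.0934  0.393 ] [0.0056 0.7075 0.7067 0.0024] [ 0.5706  0.3216 -0.4795]
scene wide_brush 0.68 [ 0.4481 -0.0901  0.277 ]
scene wide_brush_tip 0.6 [ 0.4433 -0.0915  0.2797]
scene lid 0.6 [0.6115 0.0546 0.1199]
scene thin_brush 0.76 [ 0.5309 -0.1928  0.0891]
wrist wide_brush 0.74 [ 0.4479 -0.0935  0.3613]
wrist thin_brush 0.82 [ 0.5338 -0.1877  0.1819]
wrist thin_brush 0.62 [0.6084 0.056  0.1111]
top lid 0.97 [0.6209 0.0472 0.1193]
top lid 0.7 [0.3847 0.1804 0.0254]
top wide_brush 0.64 [ 0.4453 -0.0847  0.2737]
[ 0.4511 -0.0927  0.3843]
[ 0.4511 -0.0928  0.3845]
[ 0.4512 -0.0928  0.3847]
[ 0.4512 -0.0928  0.3847]
342.0866907768334 105.5658310288226
```

View pics/s5.png

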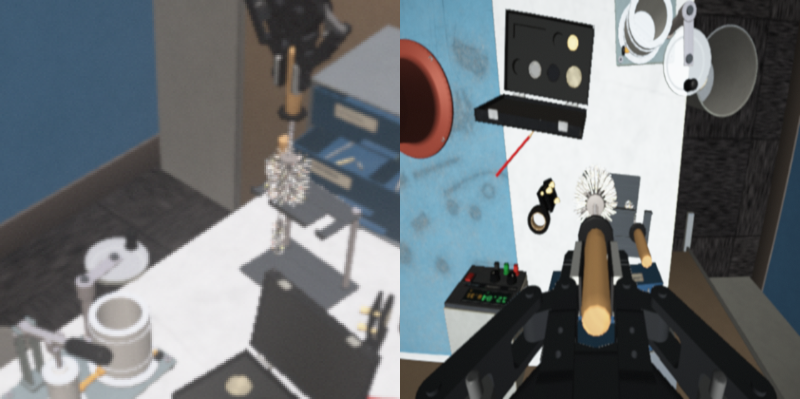

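The composite shows the brush held upright with its tip at crop (287,205). The lid is swung clear at (115,262), the open mouth is at (119,312) in the scene half and (648,28) in the wrist half, and the thin brush is still hung.

```bash
python3 - <<'E'
from h import *
print("mouth scene",ray("scene",[190+119/1.9,60+312/1.9],.1045),"wrist",ray("wrist",[(648-400)*1.4,29*1.0526],.1045))
for z in (.205,.212,.219,.226): print(z,pix("scene",np.array([.4512,-.0928,z])))
print("tip seen",190+287/1.9,60+205/1.9,"collar seen",190+290/1.9,60+115/1.9,pix("scene",np.array([.4512,-.0928,.3517])))
# axis of handle top seen in the wrist picture
print(ray("wrist",[276,335],.436), ray("wrist",[(597-400)*1.4,205*1.0526],.30))
im=robot.capture("top");cv2.imwrite("pics/t6.png",im)
# rim by circle-ish search in top picture
u,v=pix("top",np.array([.5555,.1043,.1045]));print(u,v)
g=cv2.cvtColor(im,6);x0,y0=int(u)-25,int(v)-25;c=cv2.resize(g[y0:y0+50,x0:x0+50],None,fx=8,fy=8,interpolation=2)
for h in cv2.HoughCircles(c,cv2.HOUGH_GRADIENT,1,20,param1=60,param2=15,minRadius=60,maxRadius=150)[0][:6]: print(h,ray("top",[x0+h[0]/8-.44,y0+h[1]/8-.44],.1045), "r px",h[2]/8)
E
```

```text
mouth scene [0.5507 0.1024 0.1045] wrist [0.5453 0.0868 0.1045]
0.205 [337.7689 173.8527]
0.212 [337.9252 171.6005]
0.219 [338.0828 169.3288]
0.226 [338.2415 167.0376]
tip seen 341.0526315789474 167.89473684210526 collar seen 342.63157894736844 120.52631578947368 [341.3056 122.2764]
[ 0.4521 -0.0927  0.436 ] [ 0.4528 -0.0936  0.3   ]
260.3520053879756 185.98715808881394
[211.5 218.5  87.9] [0.5531 0.1026 0.1045] r px 10.9875
[221.5 259.5  81. ] [0.5393 0.0992 0.1045] r px 10.125
[214.5 239.5 108.8] [0.546  0.1015 0.1045] r px 13.6
[211.5 190.5  80.6] [0.5626 0.1027 0.1045] r px 10.075
[186.5 208.5  63.6] [0.5565 0.1109 0.1045] r px 7.95
```

{"method": "servo_tool", "body": {
  "jaw": [0.01, 0.01, 0.01, 0.01, 0.01, 0.01, 0.01, 0.01],
  "delta_pos": [
    [0.028, 0.0146, 0],
    [0.028, 0.0146, 0],
    [0.028, 0.0146, 0],
    [0.028, 0.0146, 0],
    [0.028, 0.0146, 0],
    [0.028, 0.0146, 0],
    [0.028, 0.0146, 0],
    [0, 0, 0]
  ],
  "spin": [0, 0, 0, 0, 0, 0, 0, 0]
}}

```text
time_s: 12.1
tcp_pos: [0.5548, 0.1072, 0.3838]
ee_rot: [-0.001, 0.706, 0.708, 0.0]
ft_force: [-1.5, -0.1, -1.2]
opening: 0.0177
finger_force: 49.3
```

{"method": "servo_tool", "body": {
  "jaw": [0.01, 0.01, 0.01, 0.01],
  "delta_pos": [
    [0, 0, 0.03],
    [0, 0, 0.03],
    [0, 0, 0.03],
    [0, 0, 0]
  ],
  "spin": [0, 0, 0, 0]
}}

```text
time_s: 12.43
tcp_pos: [0.5503, 0.1028, 0.2869]
ee_rot: [-0.004, 0.707, 0.707, -0.005]
ft_force: [-0.8, -0.0, -3.0]
opening: 0.0177
finger_force: 49.2
```

```bash
python3 - <<'E'
from h import *
robot.capture("wrist");robot.capture("scene");robot.capture("scene");s=robot.sense();print(s["time_s"],s["tcp_pos"],s["ee_rot"],s["ft_force"])
E
```

```text
12.5833 [0.554  0.1029 0.2964] [0.0005 0.7076 0.7067 0.0005] [0.9211 0.5053 0.5104]
```

{"method": "servo_tool", "body": {
  "jaw": [0.01, 0.01, 0.01, 0.01, 0.01, 0.01, 0.01],
  "delta_pos": [
    [0, 0, 0.02],
    [0, 0, 0.025],
    [0, 0, 0.025],
    [0, 0, 0.025],
    [0, 0, 0.01],
    [0, 0, 0],
    [0, 0, 0]
  ],
  "spin": [0, 0, 0, 0, 0, 0, 0]
}}

```text
time_s: 13.17
tcp_pos: [0.5547, 0.1031, 0.192]
ee_rot: [0.001, 0.708, 0.707, 0.001]
ft_force: [1.3, -0.3, 0.1]
opening: 0.0178
finger_force: 49.3
```

```bash
python3 - <<'E'
from h import *
robot.capture("wrist");robot.capture("scene");s=robot.sense();print(s["time_s"],s["tcp_pos"],s["ee_rot"],s["ft_force"],s["opening"])
find("scene",["wide_brush_grip","wide_brush"])
E
```

```text
13.2667 [0.5553 0.1032 0.1931] [0.0016 0.7075 0.7067 0.0018] [-0.4787  0.0948 -0.5039] 0.017703810344120885
scene wide_brush_grip 0.68 [0.6067 0.0688 0.1172]
scene wide_brush_grip 0.54 [0.5493 0.1074 0.1056]
scene wide_brush 0.71 [0.5525 0.1026 0.1064]
scene wide_brush 0.18 [0.3751 0.1878 0.0241]
```

{"method": "servo_tool", "body": {
  "jaw": [0.01, 0.01, 0.01],
  "delta_pos": [
    [0, 0, 0.005],
    [0, 0, 0.003],
    [0, 0, 0]
  ],
  "spin": [0, 0, 0]
}}

```text
time_s: 13.62
tcp_pos: [0.5543, 0.1033, 0.1836]
ee_rot: [0.001, 0.707, 0.707, 0.001]
ft_force: [-0.1, 0.1, 4.8]
opening: 0.0176
finger_force: 49.7
```

{"method": "servo_tool", "body": {
  "jaw": [0.01, 0.01, 0.01],
  "delta_pos": [
    [0, 0, 0],
    [0, 0, 0.003],
    [0, 0, 0]
  ],
  "spin": [0, 0, 0]
}}

```text
time_s: 13.87
tcp_pos: [0.5552, 0.1034, 0.1835]
ee_rot: [0.001, 0.707, 0.707, 0.002]
ft_force: [-3.6, 0.0, 14.5]
opening: 0.0179
finger_force: 51.4
```

{"method": "servo_tool", "body": {
  "jaw": [0.01, 0.01, 0.01, 0.01, 0.01],
  "delta_pos": [
    [0, 0, -0.025],
    [0, 0, -0.03],
    [0, 0, -0.022],
    [0, 0, 0],
    [0, 0, 0]
  ],
  "spin": [0, 0, 0, 0, 0]
}}

```text
time_s: 14.28
tcp_pos: [0.5544, 0.1031, 0.2573]
ee_rot: [0.001, 0.707, 0.707, 0.001]
ft_force: [-0.5, -0.1, -1.0]
opening: 0.0177
finger_force: 49.6
```

{"method": "servo_tool", "body": {
  "jaw": [0.01, 0.01, 0.01, 0.01, 0.01],
  "delta_pos": [
    [0, 0, 0.025],
    [0, 0, 0.03],
    [0, 0, 0.017],
    [0, 0, 0],
    [0, 0, 0]
  ],
  "spin": [0, 0, 0, 0, 0]
}}

```text
time_s: 14.7
tcp_pos: [0.5521, 0.1031, 0.181]
ee_rot: [-0.001, 0.707, 0.707, -0.002]
ft_force: [-0.3, -0.3, -1.6]
opening: 0.0179
finger_force: 49.5
```

{"method": "servo_tool", "body": {
  "jaw": [0.01, 0.01, 0.01, 0.01, 0.01, 0.01],
  "delta_pos": [
    [0, 0, 0],
    [0, 0, -0.025],
    [0, 0, -0.03],
    [0, 0, -0.017],
    [0, 0, 0],
    [0, 0, 0]
  ],
  "spin": [0, 0, 0, 0, 0, 0]
}}

```text
time_s: 15.2
tcp_pos: [0.5539, 0.1031, 0.2562]
ee_rot: [0.0, 0.707, 0.707, 0.0]
ft_force: [0.6, -0.6, -0.7]
opening: 0.0176
finger_force: 49.6
```

{"method": "servo_tool", "body": {
  "jaw": [0.01, 0.01, 0.01, 0.01, 0.01, 0.01],
  "delta_pos": [
    [0, 0, 0.025],
    [0, 0, 0.03],
    [0, 0, 0.017],
    [0, 0, 0],
    [0, 0, 0],
    [0, 0, 0]
  ],
  "spin": [0, 0, 0, 0, 0, 0]
}}

```text
time_s: 15.7
tcp_pos: [0.5525, 0.103, 0.1818]
ee_rot: [-0.001, 0.707, 0.707, -0.001]
ft_force: [-0.0, -0.3, -1.1]
opening: 0.0183
finger_force: 49.4
```

{"method": "servo_tool", "body": {
  "jaw": [0.01, 0.01, 0.01, 0.01, 0.01, 0.01, 0.01, 0.01],
  "delta_pos": [
    [0, 0, -0.025],
    [0, 0, -0.03],
    [0, 0, -0.017],
    [0, 0, 0],
    [0, 0, -0.03],
    [0, 0, -0.035],
    [0, 0, -0.035],
    [0, 0, -0.028]
  ],
  "spin": [0, 0, 0, 0, 0, 0, 0, 0]
}}

```text
time_s: 16.37
tcp_pos: [0.5534, 0.1031, 0.3848]
ee_rot: [-0.0, 0.707, 0.707, -0.0]
ft_force: [1.6, -0.5, -0.1]
opening: 0.0178
finger_force: 49.4
```

{"method": "servo_tool", "body": {
  "jaw": [0.01, 0.01, 0.01, 0.01, 0.01, 0.01, 0.01, 0.01],
  "delta_pos": [
    [-0.028, -0.0147, 0],
    [-0.028, -0.0147, 0],
    [-0.028, -0.0147, 0],
    [-0.028, -0.0147, 0],
    [-0.028, -0.0147, 0],
    [-0.028, -0.0147, 0],
    [-0.028, -0.0147, 0],
    [0, 0, 0]
  ],
  "spin": [0, 0, 0, 0, 0, 0, 0, 0]
}}

```text
time_s: 17.03
tcp_pos: [0.4485, -0.0963, 0.3823]
ee_rot: [-0.0, 0.71, 0.705, -0.001]
ft_force: [-0.1, -0.2, -0.3]
opening: 0.018
finger_force: 49.5
```

```bash
python3 - <<'E'
from h import *
robot.capture("scene");b=robot.capture("wrist");s=robot.sense();print(s["time_s"],s["tcp_pos"],s["ee_rot"],s["ft_force"],s["opening"])
cv2.imwrite("pics/w7.png",b);find("wrist",["brush_rack","thin_brush","wide_brush"]);find("scene",["brush_rack","wide_brush"])
E
```

```text
17.1333 [ 0.45   -0.0935  0.3825] [-0.0008  0.7083  0.7059 -0.0001] [-0.0413  0.197  -0.3966] 0.018105525769418325
wrist brush_rack 0.73 [ 0.518  -0.1766  0.1492]
wrist brush_rack 0.55 [0.6154 0.0571 0.1157]
wrist thin_brush 0.56 [ 0.5378 -0.1874  0.19  ]
wrist wide_brush 0.55 [ 0.4474 -0.096   0.3758]
wrist wide_brush 0.38 [ 0.516  -0.1772  0.1505]
scene brush_rack 0.63 [0.6098 0.0535 0.1153]
scene brush_rack 0.59 [ 0.4787 -0.2026  0.0089]
scene wide_brush 0.96 [ 0.4456 -0.0933  0.2823]
```

{"method": "servo_tool", "body": {
  "jaw": [0.01, 0.01, 0.01, 0.01, 0.01, 0.01, 0.01, 0.01],
  "delta_pos": [
    [0, 0.008, 0.015],
    [0, 0, 0.03],
    [0, 0, 0.035],
    [0, 0, 0.035],
    [0, 0, 0.035],
    [0, 0, 0.0265],
    [0, 0, 0],
    [0, 0, 0]
  ],
  "spin": [0, 0, 0, 0, 0, 0, 0, 0]
}}

```text
time_s: 18.05
tcp_pos: [0.4578, -0.0918, 0.206]
ee_rot: [-0.002, 0.707, 0.707, -0.001]
ft_force: [0.3, -0.1, 0.6]
opening: 0.0178
finger_force: 49.4
```

```bash
python3 - <<'E'
from h import *
robot.capture("scene");b=robot.capture("wrist");s=robot.sense();print(s["time_s"],s["tcp_pos"],s["ee_rot"],s["ft_force"],s["opening"])
E
```

```text
18.15 [ 0.4599 -0.0929  0.2098] [0.0016 0.7072 0.707  0.0008] [ 0.1623 -0.0305 -0.3945] 0.018005038342564155
```

{"method": "servo_tool", "body": {
  "jaw": [0.01, 0.01, 0.01, 0.01, 0.01, 0.01],
  "delta_pos": [
    [-0.018, -0.0018, 0],
    [-0.018, -0.0018, 0],
    [-0.018, -0.0018, 0],
    [-0.018, -0.0017, 0],
    [-0.016, -0.0017, 0],
    [0, 0, 0]
  ],
  "spin": [0, 0, 0, 0, 0, 0]
}}

```text
time_s: 18.65
tcp_pos: [0.451, -0.1837, 0.2109]
ee_rot: [0.003, 0.708, 0.706, 0.0]
ft_force: [-0.3, -0.6, -0.8]
opening: 0.0179
finger_force: 49.5
```

{"method": "servo_tool", "body": {
  "jaw": [0.01, 0.01, 0.01, 0.01],
  "delta_pos": [
    [0, 0, 0.01],
    [0, 0, 0.009],
    [0, 0, 0],
    [0, 0, 0]
  ],
  "spin": [0, 0, 0, 0]
}}

```text
time_s: 18.98
tcp_pos: [0.4492, -0.1797, 0.1872]
ee_rot: [-0.001, 0.707, 0.707, -0.0]
ft_force: [-0.2, -0.6, -0.4]
opening: 0.0178
finger_force: 49.4
```

```bash
python3 - <<'E'
from h import *
a=robot.capture("scene");b=robot.capture("wrist");s=robot.sense();print(s["time_s"],s["tcp_pos"],s["ee_rot"],s["ft_force"],s["opening"])
find("scene",["wide_brush"])
for p in [(.4512,-.181,.02),(.4512,-.181,.152)]: print(pix("scene",np.array(p)))
cv2.imwrite("pics/s8.png",np.hstack([cv2.resize(a[100:230,300:430],(400,400),interpolation=3),cv2.resize(b,(400,400))]))
E
```

```text
19.0833 [ 0.4497 -0.1802  0.1882] [-0.0001  0.7071  0.7071  0.    ] [0.8071 0.1164 0.3464] 0.017506226318145378
scene wide_brush 0.69 [ 0.4472 -0.176   0.0881]
[354.901  210.5244]
[358.9645 173.9276]
```

{"method": "servo_tool", "body": {
  "jaw": [0.01, 0.01, 0.01],
  "delta_pos": [
    [0, 0, 0.002],
    [0, 0, 0.002],
    [0, 0, 0]
  ],
  "spin": [0, 0, 0]
}}

```text
time_s: 19.38
tcp_pos: [0.4494, -0.1806, 0.1839]
ee_rot: [-0.0, 0.707, 0.707, -0.0]
ft_force: [-0.4, 0.2, -1.1]
opening: 0.0178
finger_force: 49.5
```

{"method": "servo_tool", "body": {
  "jaw": [0.01, 0.01],
  "delta_pos": [
    [0, 0, 0.001],
    [0, 0, 0]
  ],
  "spin": [0, 0]
}}

```text
time_s: 19.55
tcp_pos: [0.4495, -0.1807, 0.1831]
ee_rot: [-0.0, 0.707, 0.707, -0.0]
ft_force: [0.6, 0.2, -0.9]
opening: 0.018
finger_force: 49.5
```

{"method": "servo_tool", "body": {
  "jaw": [0.01, 0.01],
  "delta_pos": [
    [0, 0, 0.002],
    [0, 0, 0]
  ],
  "spin": [0, 0]
}}

```text
time_s: 19.72
tcp_pos: [0.4499, -0.1811, 0.1822]
ee_rot: [0.001, 0.707, 0.707, 0.0]
ft_force: [-0.8, -0.3, 2.6]
opening: 0.0177
finger_force: 49.8
```

{"method": "servo_tool", "body": {
  "jaw": [0.01, 0.01],
  "delta_pos": [
    [0, 0, 0.002],
    [0, 0, 0]
  ],
  "spin": [0, 0]
}}

```text
time_s: 19.88
tcp_pos: [0.4502, -0.1814, 0.1821]
ee_rot: [0.001, 0.707, 0.707, 0.0]
ft_force: [-4.7, 1.2, 10.2]
opening: 0.0176
finger_force: 50.5
```

```bash
python3 - <<'E'
from h import *
a=robot.capture("scene");b=robot.capture("wrist");s=robot.sense();print(s["time_s"],s["tcp_pos"],s["ft_force"],s["opening"])
cv2.imwrite("pics/s8.png",np.hstack([cv2.resize(a[100:230,300:430],(400,500),interpolation=3),cv2.resize(b,(400,500))]))
E
```

```text
19.9833 [ 0.4502 -0.1814  0.1821] [-3.7799  1.1265  9.9361] 0.017932538453285095
```

View pics/s8.png

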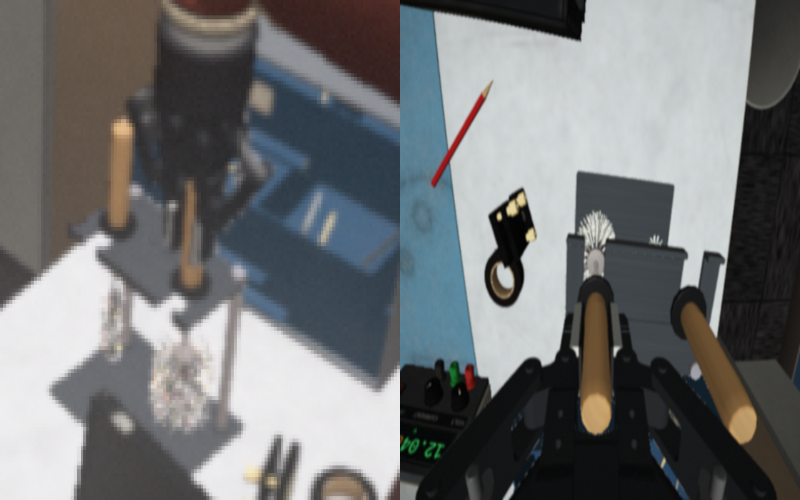

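The composite shows the collar at (188,282) resting on the plate behind the lip, with the stem in the slot and the thin brush undisturbed. Next I release it and go back to the lid.

{"method": "servo_tool", "body": {
  "jaw": [0.03, 0.05, 0.06, 0.06, 0.06],
  "delta_pos": [
    [0, 0, -0.001],
    [0, 0, 0],
    [0, 0, 0],
    [0, 0, 0],
    [0, 0, 0]
  ],
  "spin": [0, 0, 0, 0, 0]
}}

```text
time_s: 20.4
tcp_pos: [0.4494, -0.1806, 0.1798]
ee_rot: [-0.0, 0.707, 0.707, -0.0]
ft_force: [0.9, 0.9, -0.0]
opening: 0.0601
finger_force: 0.0
```

{"method": "servo_tool", "body": {
  "jaw": [0.06, 0.06, 0.06, 0.06, 0.06, 0.06],
  "delta_pos": [
    [0, 0, -0.02],
    [0, 0, -0.03],
    [0, 0, -0.04],
    [0, 0, -0.04],
    [0, 0, -0.03],
    [0, 0, 0]
  ],
  "spin": [0, 0, 0, 0, 0, 0]
}}

```text
time_s: 20.9
tcp_pos: [0.4518, -0.182, 0.3488]
ee_rot: [0.006, 0.707, 0.707, 0.002]
ft_force: [0.4, 0.3, 1.2]
opening: 0.0601
finger_force: 0.0
```

```bash
python3 - <<'E'
from h import *
a=robot.capture("scene");b=robot.capture("wrist");robot.capture("top");s=robot.sense();print(s["time_s"],s["tcp_pos"],s["ee_rot"],s["ft_force"],s["opening"])
find("wrist",["wide_brush","thin_brush","lid_grip"]);find("scene",["wide_brush","lid","lid_grip"]);find("top",["lid","lid_grip"])
# dark pin top in the top view
t=robot.capture("top");g=cv2.cvtColor(t,6)
for ph in (1.5,1.55,1.6,1.65,1.7):
    u,v=pix("top",np.array([.6174-.092*np.cos(ph),.1071-.092*np.sin(ph),.14]));print(ph,u,v)
u,v=int(u),int(v);print(g[v-8:v+9,u-8:u+9])
E
```

```text
21.05 [ 0.4495 -0.1807  0.3397] [-0.0003  0.7075  0.7068 -0.0001] [-0.5441  0.7318 -0.4711] 0.0598990955107291
wrist wide_brush 0.74 [ 0.4451 -0.1829  0.1512]
wrist thin_brush 0.74 [0.6133 0.0159 0.1071]
wrist thin_brush 0.73 [ 0.5303 -0.1879  0.1902]
wrist lid_grip 0.73 [0.6128 0.0139 0.1119]
scene wide_brush 0.77 [ 0.4453 -0.1796  0.0858]
scene wide_brush 0.69 [ 0.4924 -0.1999  0.0691]
scene lid 0.95 [0.6096 0.0555 0.1175]
scene lid 0.61 [0.4132 0.297  0.0179]
scene lid_grip 0.94 [0.6095 0.0566 0.1144]
scene lid_grip 0.18 [0.545  0.1498 0.0681]
top lid 0.66 [0.6209 0.0474 0.1202]
top lid_grip 0.63 [0.6208 0.0506 0.1142]
1.5 294.36893196701686 162.39696057619997
1.55 294.44573043985525 160.67973582991553
1.6 294.4340313615102 158.96239456547076
1.65 294.3340147069786 157.24922160922875
1.7 294.1460795748516 155.54447686997838
[[209 209 207 205 201 191 172 143 105  84  77  74  75  78  76  72  73]
 [212 212 211 209 207 208 201 180 145 101  83  77  77  78  75  73  74]
 [212 211 215 211 209 207 208 203 182 145 106  82  74  75  77  74  73]
 [210 211 212 213 212 212 210 208 202 181 146 10
[... 246 characters left out ...]
240 240 240 238 224 185 143 144 174 216 226 224 219 220 220]
 [241 241 241 241 240 235 210 148 104 100 128 178 222 230 228 228 230]
 [241 241 241 241 240 230 186 122  93  92  99 144 207 231 230 230 229]
 [240 241 241 242 240 223 160 108  96  98  94 134 199 230 231 228 230]
 [240 242 242 241 239 218 139  89  92  91  91 127 198 231 231 228 230]
 [239 241 242 241 239 217 136  81  80  79  82 124 197 231 232 230 230]
 [238 241 242 242 239 224 157  99  79  77  94 139 207 234 234 231 231]
 [235 241 241 241 240 233 204 153 124 115 135 185 225 235 234 231 231]
 [234 240 242 242 241 240 232 217 198 181 191 219 236 236 231 231 231]
 [238 240 241 242 242 241 240 238 234 225 222 231 239 237 231 231 231]]
```

{"method": "servo_tool", "body": {
  "jaw": [0.06, 0.06, 0.06, 0.06, 0.06, 0.06, 0.06, 0.06],
  "delta_pos": [
    [0.028, 0.0244, 0],
    [0.028, 0.0244, 0],
    [0.028, 0.0244, 0],
    [0.028, 0.0244, 0],
    [0.028, 0.0244, 0],
    [0.028, 0.0244, 0],
    [0.028, 0.0244, 0],
    [0, 0, 0]
  ],
  "spin": [0, 0, 0, 0, 0, 0, 0, 0]
}}

```text
time_s: 22.17
tcp_pos: [0.623, 0.0196, 0.3386]
ee_rot: [-0.001, 0.706, 0.709, 0.0]
ft_force: [-0.4, -0.5, -1.5]
opening: 0.0603
finger_force: 0.0
```

{"method": "servo_tool", "body": {
  "jaw": [0.06, 0.06, 0.06, 0.06, 0.06, 0.06],
  "delta_pos": [
    [0, 0, 0.02],
    [0, 0, 0.035],
    [0, 0, 0.035],
    [0, 0, 0.035],
    [0, 0, 0.03],
    [0, 0, 0]
  ],
  "spin": [0, 0, -0.03, 0, 0, 0]
}}

```text
time_s: 22.67
tcp_pos: [0.6158, 0.0153, 0.1766]
ee_rot: [-0.006, 0.697, 0.717, -0.004]
ft_force: [-0.8, -0.1, -2.2]
opening: 0.0601
finger_force: 0.0
```

```bash
python3 - <<'E'
from h import *
robot.capture("scene");b=robot.capture("wrist");robot.capture("scene");s=robot.sense();print(s["time_s"],s["tcp_pos"],s["ee_rot"],s["ft_force"],s["opening"])
find("wrist",["lid_grip","lid"])
g=cv2.cvtColor(b,6)
for x in (.615,.620,.625): 
  u,v=pix("wrist",np.array([x,.0153,.148]));print(x,u,v)
u,v=int(u),int(v);print(g[v-16:v+20:4,u-50:u+40:4])
E
```

```text
22.8167 [0.6214 0.0149 0.187 ] [0.0007 0.6968 0.7172 0.0006] [ 0.0741 -0.1231  0.7424] 0.06010655548120835
wrist lid 0.94 [0.6233 0.0567 0.1237]
0.615 262.5360418628168 236.00459707559168
0.62 269.87838200262365 236.18560269228777
0.625 277.21592807963776 236.3647027090625
[[236 237 248 249 249 249 245 225 231 246 250 250 110  15  16  13  34 244
  244 226 229 248 250]
 [235 236 238 249 249 249 249 249 240 225 225 209  14  14  11  13  12 110
  228 245 249 249 250]
 [236 237 237 238 249 249 249 250 249 250 247 212  11  11  13  13  13 110
  250 249 249 249 249]
 [236 237 237 237 238 245 249 250 249 249 250 248  16  18  23  19  15 189
  250 249 249 249 244]
 [236 236 237 235 237 237 241 247 249 250 250 248  25  34  59  44  25 127
  250 249 246 238 237]
 [236 235 234 234 236 236 237 238 240 246 248 248  25  45  53  41  31  83
  242 238 238 238 238]
 [234 232 232 234 236 237 238 238 239 240 238 237  72  33  33  33  30 159
  238 237 238 239 238]
 [232 232 234 234 235 237 239 239 238 240 239 237 224  43  28  27  78 238
  238 238 238 238 238]
 [233 235 235 235 234 236 237 239 240 240 239 237 237 236 226 231 238 238
  238 238 238 239 238]]
```

{"method": "servo_tool", "body": {
  "jaw": [0.06, 0.06, 0.06, 0.04, 0.028, 0.028, 0.028],
  "delta_pos": [
    [0, 0.0066, 0],
    [0, 0, 0.03],
    [0, 0, 0.03],
    [0, 0, 0],
    [0, 0, 0],
    [0, 0, 0],
    [0, 0, 0]
  ],
  "spin": [-0.08, 0, 0, 0, 0, 0, 0]
}}

```text
time_s: 23.5
tcp_pos: [0.6292, 0.0151, 0.1289]
ee_rot: [0.002, 0.668, 0.745, 0.002]
ft_force: [0.6, -0.2, -0.8]
opening: 0.028
finger_force: 0.0
```

```bash
python3 - <<'E'
from h import *
robot.capture("scene");b=robot.capture("wrist");s=robot.sense();print(s["time_s"],s["tcp_pos"],s["ee_rot"],s["ft_force"],s["opening"],s["finger_force"])
g=cv2.cvtColor(b,6);u,v=pix("wrist",np.r_[np.array(s["tcp_pos"])[:2],.148]);print(u,v)
u,v=int(u),int(v);print(g[v-20:v+21:5,u-50:u+51:5])
E
```

```text
23.6 [0.6287 0.0151 0.1282] [0.0017 0.6675 0.7446 0.0013] [ 0.0903  0.0288 -0.2388] 0.02787815902641376 0.0
273.9425626413738 288.7730752531007
[[ 23  20 100 100  27 127  35  12  13  12  11  25 248 247 247 245  12  96
  102  41  20]
 [ 37  37 101 102  16 106  12  21  21  21  18  19 247 247 245 233  13  78
  101  78  31]
 [ 41  60 102  98  13  61  18  32  48  40  23  19 235 235 235 230  13  49
  100  97  38]
 [ 20  88 102  82  11  35  24  37  41  35  30  19 236 235 234 228  12  25
  101 100  24]
 [ 20 100  99  51  11  92  28  30  31  30  29  76 235 235 234 229  12  17
   99 100  47]
 [ 21 114 234 100  11 161 227  34  28  27  49 234 234 235 236 235  13  45
  232 209  49]
 [ 22  20 110 120  12 199 235 235 223 226 232 235 235 235 236 235  18  51
  228  19  19]
 [ 26  20  21  52  12 227 235 236 234 235 233 234 235 237 235 236  44  54
   20  21  20]
 [ 20  20  20  44  10 236 234 234 235 236 236 233 235 235 235 235  72  57
   20  20  20]]
```

{"method": "servo_tool", "body": {
  "jaw": [0.028, 0.028, 0.028, 0.028, 0.028, 0.028, 0.028],
  "delta_pos": [
    [0.0006, -0.0108, 0],
    [0.0006, -0.0108, 0],
    [0.0006, -0.0108, 0],
    [0.0006, -0.0108, 0],
    [0.0006, -0.0108, 0],
    [0.0006, -0.0108, 0],
    [0.0006, -0.0108, 0]
  ],
  "spin": [0.118, 0.118, 0.118, 0.118, 0.118, 0.118, 0.118]
}}

```text
time_s: 24.18
tcp_pos: [0.5578, 0.0362, 0.1273]
ee_rot: [0.002, 0.912, 0.411, 0.001]
ft_force: [0.7, -2.0, 0.7]
opening: 0.028
finger_force: 1.2
```

{"method": "servo_tool", "body": {
  "jaw": [0.028, 0.028, 0.028, 0.028, 0.028, 0.028],
  "delta_pos": [
    [0.0006, -0.0108, 0],
    [0.0006, -0.0108, 0],
    [0.0006, -0.0108, 0],
    [0.0006, -0.0108, 0],
    [0.0006, -0.0108, 0],
    [0, 0, 0]
  ],
  "spin": [0.118, 0.118, 0.118, 0.118, 0.118, 0]
}}

```text
time_s: 24.68
tcp_pos: [0.5286, 0.0832, 0.1268]
ee_rot: [-0.0, 0.991, 0.131, 0.001]
ft_force: [0.1, -0.4, 0.7]
opening: 0.028
finger_force: 0.0
```

```bash
python3 - <<'E'
from h import *
robot.capture("scene");b=robot.capture("wrist");s=robot.sense();print(s["time_s"],s["tcp_pos"],s["ee_rot"],s["ft_force"],s["opening"],s["finger_force"])
t=np.array(s["tcp_pos"])-[.6174,.1071,0];print("phi",np.arctan2(-t[1],-t[0]),np.hypot(*t[:2]),"yaw",2*np.arctan2(s["ee_rot"][2],s["ee_rot"][1]))
E
```

```text
24.7833 [0.529  0.0823 0.1264] [0.0001 0.9911 0.1334 0.001 ] [ 1.1505  0.2509 -0.2742] 0.028066212768224873 0.0
phi 0.2738912758605634 0.0917790241500812 yaw 0.26752418818054435
```

{"method": "servo_tool", "body": {
  "jaw": [0.028, 0.028, 0.028],
  "delta_pos": [
    [0.0006, -0.0105, 0],
    [0.0006, -0.0105, 0],
    [0, 0, 0]
  ],
  "spin": [0.115, 0.11, 0]
}}

```text
time_s: 25.03
tcp_pos: [0.5258, 0.1034, 0.126]
ee_rot: [-0.0, 1.0, 0.02, 0.001]
ft_force: [-0.2, 0.9, -0.3]
opening: 0.0285
finger_force: 0.0
```

{"method": "servo_tool", "body": {
  "jaw": [0.028, 0.028, 0.028],
  "delta_pos": [
    [0, -0.003, 0],
    [0, -0.002, 0],
    [0, 0, 0]
  ],
  "spin": [0, 0, 0]
}}

```text
time_s: 25.28
tcp_pos: [0.5254, 0.1074, 0.1256]
ee_rot: [0.0, 1.0, 0.02, 0.0]
ft_force: [0.6, -1.3, 1.7]
opening: 0.0279
finger_force: 0.9
```

{"method": "servo_tool", "body": {
  "jaw": [0.028, 0.028],
  "delta_pos": [
    [0, -0.002, 0],
    [0, 0, 0]
  ],
  "spin": [0, 0]
}}

```text
time_s: 25.45
tcp_pos: [0.5254, 0.1076, 0.1255]
ee_rot: [0.003, 1.0, 0.02, 0.0]
ft_force: [-0.1, -7.5, 1.7]
opening: 0.0279
finger_force: 4.3
```

{"method": "servo_tool", "body": {
  "jaw": [0.028, 0.028],
  "delta_pos": [
    [0, -0.002, 0],
    [0, 0, 0]
  ],
  "spin": [0, 0]
}}

```text
time_s: 25.62
tcp_pos: [0.5254, 0.1078, 0.1255]
ee_rot: [0.005, 1.0, 0.02, 0.0]
ft_force: [0.7, -14.4, 1.4]
opening: 0.0279
finger_force: 7.4
```

{"method": "servo_tool", "body": {
  "jaw": [0.028, 0.045, 0.045, 0.045, 0.045, 0.045, 0.045],
  "delta_pos": [
    [0, 0.007, 0],
    [0, 0, 0],
    [0, 0, 0],
    [0, 0, -0.02],
    [0, 0, -0.035],
    [0, 0, -0.035],
    [0, 0, -0.03]
  ],
  "spin": [0, 0, 0, 0, 0, 0, 0]
}}

```text
time_s: 26.2
tcp_pos: [0.5252, 0.1056, 0.2473]
ee_rot: [-0.001, 1.0, 0.02, 0.0]
ft_force: [1.6, -0.0, 0.8]
opening: 0.045
finger_force: 0.0
```

{"method": "servo_tool", "body": {
  "jaw": [0.0, 0.0, 0.0, 0.0, 0.0, 0.0],
  "delta_pos": [
    [-0.0085, -0.025, 0],
    [-0.0085, -0.025, 0],
    [-0.0085, -0.025, 0],
    [-0.0085, -0.0245, 0],
    [0, 0, 0],
    [0, 0, 0]
  ],
  "spin": [0, 0, 0, 0, 0, 0]
}}

```text
time_s: 26.7
tcp_pos: [0.4868, 0.2043, 0.2452]
ee_rot: [-0.0, 1.0, 0.021, -0.0]
ft_force: [0.4, -0.1, 0.2]
opening: 0.0
finger_force: 0.0
```

```bash
python3 - <<'E'
from h import *
robot.capture("scene");b=robot.capture("wrist");robot.capture("top");s=robot.sense();print(s["time_s"],s["tcp_pos"],s["ee_rot"],s["ft_force"],s["opening"],s["finger_force"])
find("wrist",["lid","lid_grip","lever_grip"]);find("scene",["lid","lid_grip","lever_grip","wide_brush","thin_brush"]);find("top",["lid"])
g=cv2.cvtColor(b,6);u,v=pix("wrist",np.array([.5255,.1029,.148]));print("pin exp",u,v);u,v=int(u),int(v);print(g[v-24:v+25:4,u-24:u+25:4])
E
```

```text
26.85 [0.4876 0.2026 0.2452] [ 0.      0.9998  0.0192 -0.0001] [-0.4374 -0.2071  0.4793] -0.0003819614831486607 0.0
wrist lid 0.73 [0.5595 0.1105 0.1124]
wrist lid 0.42 [ 0.4453 -0.1733  0.0364]
wrist lid_grip 0.56 [0.5585 0.1098 0.1152]
wrist lever_grip 0.91 [0.5197 0.2083 0.1586]
scene lid 0.56 [0.547  0.1081 0.116 ]
scene lid_grip 0.78 [0.5467 0.1088 0.1141]
scene lever_grip 0.75 [0.4994 0.2115 0.1644]
scene wide_brush 0.64 [0.3749 0.1869 0.0251]
scene wide_brush 0.57 [ 0.4469 -0.1764  0.0831]
scene thin_brush 0.66 [ 0.5313 -0.1918  0.0971]
top lid 0.62 [0.5561 0.1016 0.1213]
pin exp 395.40452150442934 171.66695885915883
[[234 218 218 218 219 218 219 219 218 219 237 221 224]
 [218 218 218 218 218 218 219 218 219 229 236 201 237]
 [219 219 218 218 219 218 218 217 226 239 202 233 238]
 [219 218 217 155  94 159 217 231 238 206 230 238 238]
 [223 219  74   7  10   8 137 231 202 230 238 238 238]
 [229 234  12   9   7  12  18  18 193 238 238 238 230]
 [225 198  12   9   9  22  42  29  32 238 238 229 218]
 [238 238 135  11  12  39  46  30  35 235 226 222 221]
 [236 238 239 233 156  21  29  26 172 226 226 223 221]
 [224 222 226 227 227 219 183 213 223 225 225 224 222]
 [226 224 225 225 226 225 226 225 220 222 221 221 221]
 [221 224 225 224 224 224 225 225 221 222 219 218 221]
 [224 226 226 225 223 221 222 221 223 223 221 220 221]]
```

{"method": "servo_tool", "body": {
  "jaw": [0, 0, 0, 0, 0, 0, 0, 0],
  "delta_pos": [
    [0, 0, 0.02],
    [0, 0, 0.025],
    [0, 0, 0.02],
    [0, 0, 0.02],
    [0, 0, 0.02],
    [0, 0, 0.02],
    [0, 0, 0.02],
    [0, 0, 0]
  ],
  "spin": [0, 0, 0, 0, 0, 0, 0, 0]
}}

```text
time_s: 27.97
tcp_pos: [0.4866, 0.2029, 0.0984]
ee_rot: [0.0, 1.0, 0.019, -0.001]
ft_force: [-4.2, -0.4, 8.2]
opening: -0.0
finger_force: 4.5
```

```bash
python3 - <<'E'
from h import *
robot.capture("scene");robot.capture("wrist");s=robot.sense();print(s["time_s"],s["tcp_pos"],s["ee_rot"],s["ft_force"])
find("wrist",["lever_grip","lid_grip"]);find("scene",["lever_grip","lid"])
E
```

```text
28.0667 [0.4865 0.2029 0.1009] [ 0.0003  0.9998  0.0194 -0.0018] [-8.1444 -1.8748  9.1487]
wrist lever_grip 0.78 [0.5687 0.2113 0.109 ]
wrist lid_grip 0.66 [0.5574 0.116  0.1184]
wrist lid_grip 0.6 [0.5661 0.2103 0.1123]
scene lever_grip 0.87 [0.4799 0.2112 0.0912]
scene lever_grip 0.66 [ 0.4375 -0.178   0.0631]
scene lid 0.64 [0.524  0.0923 0.1171]
```

{"method": "servo_tool", "body": {
  "jaw": [0, 0, 0],
  "delta_pos": [
    [0, 0, 0.012],
    [0, 0, 0.01],
    [0, 0, 0]
  ],
  "spin": [0, 0, 0]
}}

```text
time_s: 28.52
tcp_pos: [0.4902, 0.2035, 0.0848]
ee_rot: [-0.0, 1.0, 0.02, 0.002]
ft_force: [-10.7, -3.6, 23.3]
opening: 0.0002
finger_force: 12.9
```

{"method": "servo_tool", "body": {
  "jaw": [0, 0],
  "delta_pos": [
    [0, 0, 0.004],
    [0, 0, 0]
  ],
  "spin": [0, 0]
}}

```text
time_s: 28.68
tcp_pos: [0.4905, 0.2036, 0.084]
ee_rot: [0.0, 1.0, 0.02, 0.002]
ft_force: [-18.8, -6.5, 42.0]
opening: 0.0001
finger_force: 23.1
```

{"method": "servo_tool", "body": {
  "jaw": [0, 0],
  "delta_pos": [
    [0, 0, 0.003],
    [0, 0, 0]
  ],
  "spin": [0, 0]
}}

```text
time_s: 28.85
tcp_pos: [0.4907, 0.2037, 0.0834]
ee_rot: [0.0, 1.0, 0.02, 0.001]
ft_force: [-26.0, -8.7, 55.4]
opening: -0.0001
finger_force: 30.7
```

{"method": "servo_tool", "body": {
  "jaw": [0, 0, 0, 0, 0, 0, 0],
  "delta_pos": [
    [0, 0, -0.025],
    [0, 0, -0.03],
    [0, 0, -0.03],
    [0, 0, -0.03],
    [0, 0, -0.02],
    [0, 0, 0],
    [0, 0, 0]
  ],
  "spin": [0, 0, 0, 0, 0, 0, 0]
}}

```text
time_s: 29.43
tcp_pos: [0.4883, 0.2033, 0.2082]
ee_rot: [-0.0, 1.0, 0.019, 0.002]
ft_force: [0.4, -0.4, -0.6]
opening: 0.0
finger_force: 0.0
```

```bash
python3 - <<'E'
from h import *
robot.capture("scene");b=robot.capture("wrist");s=robot.sense();print(s["time_s"],s["tcp_pos"],s["ft_force"])
find("wrist",["lever_grip"]);find("scene",["lever_grip"])
g=cv2.cvtColor(b,6);u,v=pix("wrist",np.array([.5255,.1029,.148]));print("pin exp",u,v);u,v=int(u),int(v);print(g[v-24:v+25:6,u-24:u+25:6])
E
```

```text
29.5333 [0.4866 0.2028 0.2048] [-1.0479 -0.4902  0.0586]
wrist lever_grip 0.56 [0.5333 0.2098 0.1514]
scene lever_grip 0.57 [0.4972 0.2104 0.1653]
scene lever_grip 0.18 [ 0.4422 -0.1778  0.0849]
pin exp 418.3611056645659 181.88995798072142
[[213 212 212 212 213 213 236 196 233]
 [212 212 212 212 213 236 193 234 233]
 [203  20  11 185 235 192 234 234 234]
 [ 21   7  10   8  46 232 234 234 224]
 [ 14   9   8  22  29  22 234 218 216]
 [219  36  12  50  29  29 217 217 218]
 [228 228 200  34  33 210 216 216 214]
 [218 218 219 217 216 213 212 216 217]
 [218 214 215 213 217 216 215 215 216]]
```

{"method": "servo_tool", "body": {
  "jaw": [0, 0, 0, 0, 0, 0, 0, 0],
  "delta_pos": [
    [0, 0, 0.02],
    [0, 0, 0.025],
    [0, 0, 0.025],
    [0, 0, 0.025],
    [0, 0, 0.02],
    [0, 0, 0.01],
    [0, 0, 0],
    [0, 0, 0]
  ],
  "spin": [0, 0, 0, 0, 0, 0, 0, 0]
}}

```text
time_s: 30.3
tcp_pos: [0.4882, 0.2032, 0.0843]
ee_rot: [0.0, 1.0, 0.019, -0.0]
ft_force: [-7.6, -2.5, 20.1]
opening: 0.0001
finger_force: 11.2
```

{"method": "servo_tool", "body": {
  "jaw": [0, 0],
  "delta_pos": [
    [0, 0, 0.002],
    [0, 0, 0]
  ],
  "spin": [0, 0]
}}

```text
time_s: 30.47
tcp_pos: [0.4884, 0.2032, 0.0839]
ee_rot: [0.0, 1.0, 0.02, -0.0]
ft_force: [-11.8, -3.7, 27.7]
opening: -0.0001
finger_force: 15.5
```

{"method": "servo_tool", "body": {
  "jaw": [0, 0, 0, 0, 0, 0, 0, 0],
  "delta_pos": [
    [0, 0, -0.022],
    [0, 0, -0.025],
    [0, 0, -0.03],
    [0, 0, -0.03],
    [0, 0, -0.02],
    [0, 0, 0],
    [0, 0, 0],
    [0, 0, 0]
  ],
  "spin": [0, 0, 0, 0, 0, 0, 0, 0]
}}

```text
time_s: 31.13
tcp_pos: [0.4863, 0.2027, 0.2039]
ee_rot: [0.0, 1.0, 0.019, -0.002]
ft_force: [-0.0, 0.4, -0.4]
opening: 0.0002
finger_force: 0.0
```

{"method": "servo_tool", "body": {
  "jaw": [0, 0, 0, 0, 0, 0, 0, 0],
  "delta_pos": [
    [0, 0, 0.02],
    [0, 0, 0.025],
    [0, 0, 0.025],
    [0, 0, 0.025],
    [0, 0, 0.02],
    [0, 0, 0.01],
    [0, 0, 0],
    [0, 0, 0]
  ],
  "spin": [0, 0, 0, 0, 0, 0, 0, 0]
}}

```text
time_s: 31.8
tcp_pos: [0.4875, 0.203, 0.0838]
ee_rot: [0.0, 1.0, 0.02, -0.001]
ft_force: [-9.3, -3.7, 25.3]
opening: -0.0001
finger_force: 13.4
```

{"method": "servo_tool", "body": {
  "jaw": [0, 0],
  "delta_pos": [
    [0, 0, 0.002],
    [0, 0, 0]
  ],
  "spin": [0, 0]
}}

```text
time_s: 31.97
tcp_pos: [0.4877, 0.2031, 0.0834]
ee_rot: [0.001, 1.0, 0.02, -0.001]
ft_force: [-13.5, -4.5, 32.3]
opening: 0.0001
finger_force: 17.7
```

Three strokes are done. I now retreat upward and check before handing in.

{"method": "servo_tool", "body": {
  "jaw": [0, 0, 0, 0, 0, 0, 0, 0],
  "delta_pos": [
    [0, 0, -0.022],
    [0, 0, -0.025],
    [0, 0, -0.03],
    [0, 0, -0.03],
    [0, 0, -0.03],
    [0, 0, -0.03],
    [0, 0, -0.03],
    [0, 0, -0.03]
  ],
  "spin": [0, 0, 0, 0, 0, 0, 0, 0]
}}

```text
time_s: 32.63
tcp_pos: [0.4863, 0.2027, 0.3044]
ee_rot: [0.001, 1.0, 0.019, -0.003]
ft_force: [0.6, 0.3, -1.0]
opening: 0.0003
finger_force: 0.0
```

{"method": "servo_tool", "body": {
  "jaw": [0, 0, 0, 0, 0, 0, 0, 0],
  "delta_pos": [
    [0, 0, 0],
    [0, 0, 0],
    [0, 0, 0],
    [0, 0, 0],
    [0, 0, 0],
    [0, 0, 0],
    [0, 0, 0],
    [0, 0, 0]
  ],
  "spin": [0, 0, 0, 0, 0, 0, 0, 0]
}}

```text
time_s: 33.3
tcp_pos: [0.4872, 0.203, 0.3058]
ee_rot: [0.0, 1.0, 0.019, -0.0]
ft_force: [-0.2, 0.6, 0.4]
opening: -0.0001
finger_force: 0.0
```

```bash
python3 - <<'E'
from h import *
robot.capture("scene");b=robot.capture("wrist");robot.capture("top");s=robot.sense();print(s["time_s"],s["tcp_pos"],s["ft_force"])
find("wrist",["lid","lever_grip"]);find("scene",["lever_grip","lid","wide_brush","thin_brush"]);find("top",["lid"])
g=cv2.cvtColor(b,6);u,v=pix("wrist",np.array([.5255,.1029,.148]));print("pin exp",u,v);u,v=int(u),int(v);print(g[v-16:v+17:3,u-16:u+17:3])
E
```

```text
33.45 [0.4874 0.203  0.3063] [ 0.2904 -0.6038  0.366 ]
wrist lid 0.71 [0.5586 0.1098 0.1178]
wrist lid 0.21 [ 0.457  -0.1778  0.0766]
wrist lever_grip 0.51 [0.5601 0.1122 0.1175]
scene lever_grip 0.75 [ 0.4905 -0.1973  0.0688]
scene lever_grip 0.69 [0.4969 0.2121 0.1629]
scene lid 0.72 [0.5512 0.1107 0.1194]
scene wide_brush 0.49 [0.532  0.1717 0.0494]
scene thin_brush 0.79 [ 0.5291 -0.1889  0.165 ]
top lid 0.6 [0.5587 0.1028 0.1223]
top lid 0.43 [0.4803 0.2004 0.1757]
pin exp 372.58709935605964 159.42645099831287
[[234 223 222 223 224 223 223 224 223 225 239]
 [224 223 223 222 223 222 223 223 224 237 236]
 [223 223 215 179 176 211 223 225 237 238 211]
 [223 207  69  12   8  61 216 240 233 211 234]
 [235 116   8   8  10  14  38 144 212 236 241]
 [226  56   7  10  18  39  34  26 196 241 241]
 [231 106   6  10  33  60  36  27 166 241 239]
 [240 236 115  37  24  48  32  34 223 237 228]
 [238 241 240 236 148  58  71 170 231 230 227]
 [226 224 223 223 222 222 227 229 229 229 228]
 [226 226 227 227 228 228 229 229 229 230 227]]
```

```bash
python3 -c "
from workcell import robot
print(robot.finish_job())"
```

```text
the job is handed in; nothing more can be done
None
```

The job is handed in, but no verdict came back: the pot was scrubbed with three full strokes, the wide brush hung back and released, the lid shut against its stop, and the pump pressed fully down and let back up three times.

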